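# Find the full tin of drawing pins and hold it over the box without pencils

## Robot

A 6-joint arm with a two-finger parallel gripper is mounted at the origin on the work surface. World frame = base frame: x ahead of the robot, y to its left, z up, the work surface at z = 0. Lengths are in m, angles in rad, forces in N, time in s.
With the tool pointing down it reaches from about 0.35 to 0.85 m from the base axis. Payload 8.1 kg.
Tool frame: the origin (TCP) lies at the very end of the fingers, on their centre line; the grasp point (between the pads) lies 19 mm behind it; x points along the fingers, y is the direction in which the jaws open and shut, and the axes are right-handed (so a half turn about x gives the same grasp; the last joint's range is limited). The gripper opens to 93 mm and grips with 3 to 60 N. Pads are 15 mm wide; open, the fingers measure 128 mm over their backs; the gripper's body (75 mm by 188 mm) begins 65 mm behind the grasp point.
Start: joints at [-1.284, 0.13, 1.488, -0, 1.523, -0.085], TCP at [0.218, -0.559, 0.219] pointing down, gripper open.
Joint ranges: [-2.96, 2.96], [-0.89, 2.26], [0.02, 2.5], [-1.34, 4.48], [0, 2.73], [-2.66, 2.66]. Speed limits (rad/s): [2.39, 2.39, 2.79, 3.14, 3.14, 3.14].

## Interface

Orientations are given as a rotation vector (axis times angle).
In Python, from plant import * gives the robot as it stands. The module is installed in compiled form; this text tells all that it offers.
- The arm moves only by the tool apply_moves, never from a script. Its argument "series" is a list of rows, each an object with "jaw": the gripper's target within -1 to 1 (shut at 1, half-way at 0, fully open at -1); "linear": the shift along the tool's x, y, z normalised to -1 to 1, where 1 is 0.6 m, a list of three; "roll": the turn about the tool's x normalised to -1 to 1, where 1 is 30 degrees. A call has 1 to 20 rows; each row is the pose to reach, as a shift and turn from the pose measured when the call began, along the tool's axes at that moment; what a row does not reach only later rows make up. A row lasts 1/8 s, in which the tool goes at most 62.5 mm and 10.7 degrees, less where a joint would pass 70% of its speed; a pose out of reach is approached as far as the arm can. A call with a number of a shift or a turn outside -1 to 1 is refused whole. A call with a gripper value outside its range is refused whole. The fingers move at their own pace and stop on an object; "force" is the grip in N (left out, the last holds). Time passes only in rows, so rows that repeat a pose let the fingers close. It gives the time, the measured TCP pose, the force and the opening at its end, in the units of the state.
- read_state(): the state, without advancing time (a new reading comes with each control period).
- read_camera(name): name is "scene" or "top" or "wrist"; returns a dict with "pixels" (400x640x3 uint8, blue, green, red), "intrinsics" (3x3 intrinsics, pixels), "rvec" (rotation vector, rad) and "tvec" (3), from world to camera coordinates, as OpenCV has them; the wrist camera has in their place "tool_from_camera" (4x4, takes a point from camera to tool coordinates, whose origin is the TCP and whose axes are the tool frame's). Camera axes: x right, y down, z forward; pixel columns grow to the right and rows downward; lengths in m; the calibration is good to about 2 mm. A picture is of the moment at which its call begins: read the wrist's pose just before it. There is no depth.
- close_job(): hands the job in, once; it reports no verdict.
The state is a dict: "t": time; "q": joint angles; "dq": joint speeds; "joint_torque": joint torques, N m; "tool_pos": TCP position; "orientation": TCP orientation; "force": force on the tool from outside, world axes, zero at the start; "wrist_torque": the same for the moment, N m; "opening": finger opening in m.
Only numpy, scipy, OpenCV 4.12 (cv2) and the standard library are available. Lean on these libraries where they do the work, as an engineer would, in place of code of your own. Each camera call takes 0.05 s, during which the arm holds its last target. There are 200 camera calls.

## Task

One of the three tins of drawing pins is full and the others are nearly empty. Starting with the left tin, then the middle, then the right (as the robot sees them), lift each some 6 cm off the table to feel its weight, setting it back upright on the table before the next; then take the heaviest and hold it up, upright and still, centred over the wooden box that has no pencils in it, its underside about a hand's breadth above the box's rim, and finish while still holding it there. Leave the other two tins standing on the table, tip none of them over, and do not disturb the pencils, the eraser or the other things.

Things in the scene. Friction and masses are not known exactly. Their poses are not given: they have to be found in the camera images.
- tin_left: closed round metal tin, the left of three identical ones in a row (left = +y). Body 60 mm across up to 77 mm high, above it a fixed lid 62 mm across; 96 mm high in all. Origin: centre of its underside, z up its axis. Two tins are nearly empty (0.2 to 0.33 kg in all), one is full (0.55 to 0.75 kg), which one differs each time; contents hardly shift. Over 45 mm clear to its neighbours
- tin_middle: closed round metal tin, the middle of three identical ones in a row (left = +y). Body 60 mm across up to 77 mm high, above it a fixed lid 62 mm across; 96 mm high in all. Origin: centre of its underside, z up its axis. Two tins are nearly empty (0.2 to 0.33 kg in all), one is full (0.55 to 0.75 kg), which one differs each time; contents hardly shift. Over 45 mm clear to its neighbours
- tin_right: closed round metal tin, the right of three identical ones in a row (left = +y). Body 60 mm across up to 77 mm high, above it a fixed lid 62 mm across; 96 mm high in all. Origin: centre of its underside, z up its axis. Two tins are nearly empty (0.2 to 0.33 kg in all), one is full (0.55 to 0.75 kg), which one differs each time; contents hardly shift. Over 45 mm clear to its neighbours
- box_left: open plain wooden desk box, the left one of two alike (left = +y, seen from the robot), fixed to the table, 100 x 100 mm outside, 60 mm high, walls and floor 8 mm. Origin: centre of its underside. One of the two boxes holds a bundle of pencils, the other just an eraser; it differs each time
- box_right: open plain wooden desk box, the right one of two alike (left = +y, seen from the robot), fixed to the table, 100 x 100 mm outside, 60 mm high, walls and floor 8 mm. Origin: centre of its underside. One of the two boxes holds a bundle of pencils, the other just an eraser; it differs each time
- pencils: bundle of 19 coloured pencils standing upright in one of the two boxes, about 44 mm across and up to 150 mm tall (its top about 160 mm above the table). Origin: centre of its underside, 8 mm above the table
- eraser: white eraser, 40 x 22 x 13 mm, lying on the floor of the other box. Origin: centre of its underside
- brush_pot: bystander: black plastic pot, 76 mm across and 100 mm high, with brushes standing in it up to about 200 mm, far left. Origin: centre of its underside
- tape_roll: bystander: roll of tape lying flat between the boxes, 90 mm across, 24 mm high. Origin: centre of its underside
- sharpener: bystander: black pencil sharpener, 45 x 32 x 32 mm, on the right. Origin: centre of its underside
- table: the light wooden work table, its top at z = 0; the tins stand directly on it
There are look-alikes about, which are no part of the job. Leave any orange or turquoise look-alike of the tin_left alone.

How it is judged:
By the outcome, as a careful person would: the job done as asked, in the order asked, and still so for the second after the job is handed in, while the arm keeps its last pose, push and grip.
It also fails if it takes over 72 s, if anything falls off the work surface, if the arm or the gripper's body presses on something with over 40 N, if the wrist force passes 120 N, or if a joint passes its speed limit or range.

## Working session

There is one attempt and no reset: what is moved stays moved. The work goes in short steps, Python scripts to look and compute and a tool call to move; the robot and the scene stay as the last step left them, time stands still between calls to the robot, and variables do not carry over. Pictures are saved under pics/ and viewed, about 8 in all and at most 12, crops included, and the job is handed in when it is done.

Besides the shell and the picture viewer there is one more tool, called after "Call:" by a JSON object that holds its "name" and its "arguments". apply_moves: Moves the arm, as the interface text tells. Its arguments: {"type":"object","properties":{"series":{"type":"array"},"force":{"type":"number"}},"required":["series"]}

```bash
mkdir -p pics; cat > h.py <<'E'
from plant import *
import numpy as np, cv2
def ray(c,uv,z):
    R=cv2.Rodrigues(np.array(c["rvec"],float))[0];t=np.array(c["tvec"],float).ravel()
    d=R.T@np.linalg.inv(np.array(c["intrinsics"]))@np.array([uv[0],uv[1],1.]);o=-R.T@t
    return o+d*(z-o[2])/d[2]
E
python3 - <<'E'
from h import *
s=read_state();print(s)
for n in("top","scene"):
    c=read_camera(n);cv2.imwrite(f"pics/{n}1.png",c["pixels"])
    R=cv2.Rodrigues(np.array(c["rvec"],float))[0];print(n,-R.T@np.array(c["tvec"]).ravel(),R.round(2).tolist(),c["intrinsics"])
E
```

```text
{'t': 0.0, 'q': array([-1.28442105e+00,  1.31175313e-01,  1.48928160e+00, -1.48559871e-06,
        1.52296611e+00, -8.54368887e-02]), 'dq': array([-0.00108734,  0.00019459, -0.00141706,  0.00051171,  0.00021284,
       -0.00080988]), 'joint_torque': array([-9.32861949e-04, -5.59846044e+01, -4.91759312e+01,  7.66041060e-02,
        3.52946541e-02, -1.96393557e-04]), 'tool_pos': array([ 0.21782286, -0.558461  ,  0.21757771]), 'orientation': array([ 2.01885077,  0.38160743, -2.01923097]), 'force': array([-0.31704051, -0.19679184,  0.23232485]), 'wrist_torque': array([-0.03347147,  0.00116932, -0.05993468]), 'opening': 0.09316302301074535}
top [ 0.28492712 -0.00633219  1.22000874] [[0.02, -1.0, -0.0], [-0.98, -0.01, -0.21], [0.21, 0.01, -0.98]] [[415.84721041   0.         324.20621   ]
 [  0.         415.84721041 195.27852679]
 [  0.           0.           1.        ]]
scene [ 1.06568215 -0.35649099  0.82122991] [[0.57, 0.82, -0.02], [0.63, -0.45, -0.63], [-0.52, 0.35, -0.78]] [[413.66723586   0.         318.59835075]
 [  0.         413.66723586 198.46768739]
 [  0.           0.           1.        ]]
```

View pics/top1.png

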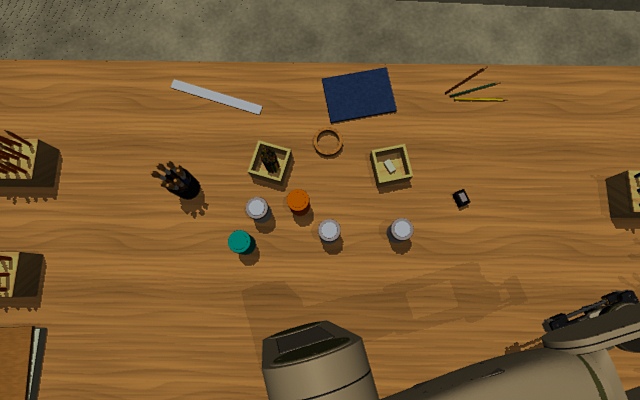

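View pics/scene1.png

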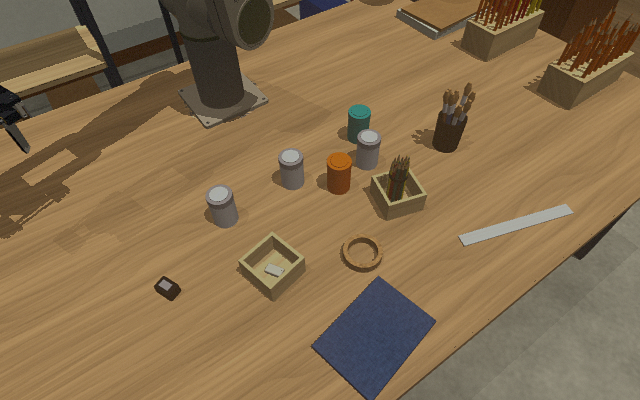

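The top view shows the silver tins at about (257,208), (329,230) and (401,230), with the orange decoy at (298,201) and the turquoise one at (239,241). The pencils are in the left box at (270,160). The right box at (391,165) holds only the eraser.

```bash
cat > m.py <<'E'
from h import *
def blobs(c,mask,seeds,z):
    n,l,st,ce=cv2.connectedComponentsWithStats(mask.astype(np.uint8))
    for s in seeds:
        i=l[s[1],s[0]]
        if i==0: print(s,"none");continue
        cnt=cv2.findContours((l==i).astype(np.uint8),cv2.RETR_EXTERNAL,cv2.CHAIN_APPROX_NONE)[0][0]
        (x,y),r=cv2.minEnclosingCircle(cnt)
        a=ray(c,(x,y),z);b=ray(c,(x+r,y),z)
        print(s,st[i].tolist(),"ctr",a.round(4),"ellipse/centroid",ray(c,ce[i],z).round(4),"rad",np.linalg.norm(a-b).round(4))
E
python3 - <<'E'
from m import *
c=read_camera("top");p=c["pixels"];h=cv2.cvtColor(p,cv2.COLOR_BGR2HSV)
print([h[y,x].tolist() for x,y in[(257,208),(329,230),(401,230),(298,201),(239,241),(391,152)]])
sil=(h[...,1]<60)&(h[...,2]>110)
blobs(c,sil,[(257,206),(329,229),(401,229)],.096)
blobs(c,(h[...,0]<14)&(h[...,1]>215)&(h[...,2]>120),[(298,201)],.096)
blobs(c,(h[...,0]>75)&(h[...,0]<100)&(h[...,1]>120),[(239,240)],.096)
box=(h[...,0]>21)&(h[...,0]<32)&(h[...,1]>60)
box=cv2.morphologyEx(box.astype(np.uint8),cv2.MORPH_CLOSE,np.ones((3,3)))
for x0,y0,x1,y1 in[(365,135,420,195),(243,133,300,195)]:
    m=np.zeros_like(box);m[y0:y1,x0:x1]=box[y0:y1,x0:x1]
    ct=max(cv2.findContours(m,cv2.RETR_EXTERNAL,cv2.CHAIN_APPROX_NONE)[0],key=cv2.contourArea)
    r=cv2.minAreaRect(ct);q=cv2.boxPoints(r);print(r,[ray(c,k,.06)[:2].round(3).tolist() for k in q],ray(c,r[0],.06))
cv2.imwrite("pics/crop.png",cv2.resize(p[130:260,220:430],None,fx=3.5,fy=3.5,interpolation=cv2.INTER_CUBIC))
w=read_camera("wrist");print(np.array(w["tool_from_camera"]).round(3).tolist())
print(cv2.Rodrigues(read_state()["orientation"])[0].round(3))
E
```

```text
[[107, 14, 169], [103, 14, 167], [107, 14, 169], [15, 255, 165], [87, 255, 119], [18, 157, 47]]
(257, 206) [246, 197, 22, 21, 344] ctr [0.4874 0.1879 0.096 ] ellipse/centroid [0.4882 0.1886 0.096 ] rad 0.0295
(329, 229) [318, 219, 22, 22, 361] ctr [ 0.4291 -0.0116  0.096 ] ellipse/centroid [ 0.4292 -0.0119  0.096 ] rad 0.0296
(401, 229) [392, 218, 21, 22, 365] ctr [ 0.4349 -0.2107  0.096 ] ellipse/centroid [ 0.4348 -0.2106  0.096 ] rad 0.0299
(298, 201) none
(239, 240) [228, 230, 28, 24, 498] ctr [0.3933 0.2235 0.096 ] ellipse/centroid [0.3918 0.2247 0.096 ] rad 0.0371
((391.423095703125, 163.1154022216797), (33.73197555541992, 36.08536911010742), 78.69007110595703) [[0.669, -0.13], [0.692, -0.234], [0.592, -0.251], [0.569, -0.149]] [ 0.62993401 -0.19098054  0.06      ]
((269.01885986328125, 160.4339599609375), (35.164302825927734, 33.51597213745117), 15.945395469665527) [[0.598, 0.225], [0.697, 0.203], [0.668, 0.103], [0.571, 0.126]] [0.63301493 0.16424284 0.06      ]
[[-0.0, -0.293, 0.956, -0.166], [1.0, 0.0, 0.0, -0.0], [-0.0, 0.956, 0.293, -0.08], [0.0, 0.0, 0.0, 1.0]]
[[-0.     0.363 -0.932]
 [ 0.001 -0.932 -0.363]
 [-1.    -0.001 -0.   ]]
```

View pics/crop.png

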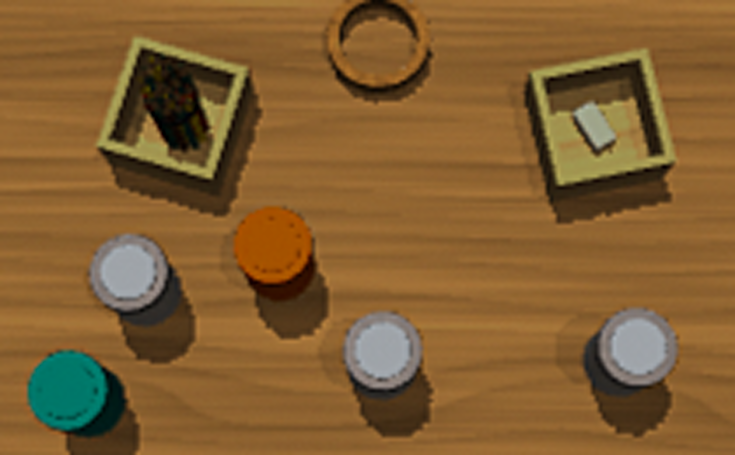

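The crop confirms the scene: pencils in the left box, eraser in the right box at about (0.63,-0.19). The lid radius comes out right and so does the rim size. I'll head above the left tin.

Call:
{"name": "apply_moves", "arguments": {"series": [{"jaw": -1, "linear": [0, -0.33, -0.29], "roll": -1}, {"jaw": -1, "linear": [0, -0.66, -0.58], "roll": -1}, {"jaw": -1, "linear": [0, -0.995, -0.87], "roll": -1}, {"jaw": -1, "linear": [0, -0.995, -0.87], "roll": -1}, {"jaw": -1, "linear": [0, -0.995, -0.87], "roll": -1}, {"jaw": -1, "linear": [0, -0.995, -0.87], "roll": -1}, {"jaw": -1, "linear": [0, -0.995, -0.87], "roll": -1}, {"jaw": -1, "linear": [0, -0.995, -0.87], "roll": -1}, {"jaw": -1, "linear": [0, -0.995, -0.87], "roll": -1}, {"jaw": -1, "linear": [0, -0.995, -0.87], "roll": -1}, {"jaw": -1, "linear": [0, -0.995, -0.87], "roll": -1}, {"jaw": -1, "linear": [0, -0.995, -0.87], "roll": -1}, {"jaw": -1, "linear": [0, -0.995, -0.87], "roll": -1}, {"jaw": -1, "linear": [0, -0.995, -0.87], "roll": -1}, {"jaw": -1, "linear": [0, -0.995, -0.87], "roll": -1}, {"jaw": -1, "linear": [0, -0.995, -0.87], "roll": -1}, {"jaw": -1, "linear": [0, -0.995, -0.87], "roll": -1}, {"jaw": -1, "linear": [0, -0.995, -0.87], "roll": -1}], "force": 40}}

```text
t: 2.45
tool_pos: [0.4874, 0.1866, 0.2189]
orientation: [1.688, 0.81, -1.687]
force: [-0.6, 0.9, 0.9]
opening: 0.0928
```

Call:
{"name": "apply_moves", "arguments": {"series": [{"jaw": -1, "linear": [0, 0, 0], "roll": -1}, {"jaw": -1, "linear": [0, 0, 0], "roll": -1}, {"jaw": -1, "linear": [0, 0, 0], "roll": -1}, {"jaw": -1, "linear": [0, 0, 0], "roll": -1}]}}

```text
t: 2.95
tool_pos: [0.4874, 0.1863, 0.2191]
orientation: [1.323, 1.133, -1.321]
force: [0.1, 0.5, -0.0]
opening: 0.0929
```

Call:
{"name": "apply_moves", "arguments": {"series": [{"jaw": -1, "linear": [0, 0, 0], "roll": -1}, {"jaw": -1, "linear": [0, 0, 0], "roll": -1}, {"jaw": -1, "linear": [0, 0, 0], "roll": -1}, {"jaw": -1, "linear": [0, 0, 0], "roll": -1}]}}

```text
t: 3.45
tool_pos: [0.4875, 0.1862, 0.2191]
orientation: [0.937, 1.361, -0.935]
force: [0.6, 0.6, -0.1]
opening: 0.0929
```

Call:
{"name": "apply_moves", "arguments": {"series": [{"jaw": -1, "linear": [0, 0, 0], "roll": -0.6}, {"jaw": -1, "linear": [0, 0, 0], "roll": -0.6}, {"jaw": -1, "linear": [0, 0, 0], "roll": -0.6}, {"jaw": -1, "linear": [0, 0, 0], "roll": -0.6}]}}

```text
t: 3.95
tool_pos: [0.4875, 0.1862, 0.2191]
orientation: [0.701, 1.455, -0.699]
force: [0.0, -0.6, -0.1]
opening: 0.093
```

```bash
cat >> h.py <<'E'
def wrist():
    s=read_state();c=read_camera("wrist")
    T=np.eye(4);T[:3,:3]=cv2.Rodrigues(s["orientation"])[0];T[:3,3]=s["tool_pos"]
    W=np.linalg.inv(T@np.array(c["tool_from_camera"]))
    c["rvec"]=cv2.Rodrigues(W[:3,:3])[0];c["tvec"]=W[:3,3]
    return s,c
def goto(s,p): # shift in move units to world point
    return (cv2.Rodrigues(s["orientation"])[0].T@(np.array(p)-s["tool_pos"])/.6).round(4)
E
python3 - <<'E'
from m import *
s,c=wrist();p=c["pixels"];cv2.imwrite("pics/w1.png",p)
R=cv2.Rodrigues(s["orientation"])[0];print(R.round(3),s["q"].round(3))
h=cv2.cvtColor(p,cv2.COLOR_BGR2HSV)
def proj(P):return cv2.projectPoints(np.array([P],float),c["rvec"],c["tvec"],np.array(c["intrinsics"]),None)[0].ravel().round(1)
k=proj([.4875,.188,.096]);print("expect",k)
m=((h[...,1]<60)&(h[...,2]>90)).astype(np.uint8)
n,l,st,ce=cv2.connectedComponentsWithStats(m)
for i in range(1,n):
    if st[i,4]>400: print(st[i],ray(c,ce[i],.096).round(4))
E
```

```text
[[ 0.     0.781  0.624]
 [ 0.001  0.624 -0.781]
 [-1.     0.001 -0.001]] [ 2.660e-01 -8.300e-02  1.704e+00  1.000e-03  1.520e+00 -4.080e-01]
expect [319.9 192.4]
[534   3  33  31 438] [0.5431 0.4211 0.096 ]
[601  18  39  24 534] [0.5969 0.4556 0.096 ]
[547  51  70  32 733] [0.5861 0.4098 0.096 ]
[ 290  149   62   72 3318] [0.4843 0.1927 0.096 ]
[ 536  221  104   56 1924] [0.7496 0.3144 0.096 ]
[ 146  237   88   71 3440] [0.4323 0.0336 0.096 ]
[ 401  237   80   71 2147] [0.6438 0.1957 0.096 ]
[  0 273  52  33 658] [ 0.3023 -0.0917  0.096 ]
[583 273  57  36 756] [0.8012 0.3044 0.096 ]
[ 338  322  167   19 2452] [0.6763 0.1348 0.096 ]
[161 341  36  56 969] [ 0.483  -0.0718  0.096 ]
[438 341  36  37 890] [0.7332 0.1351 0.096 ]
```

View pics/w1.png

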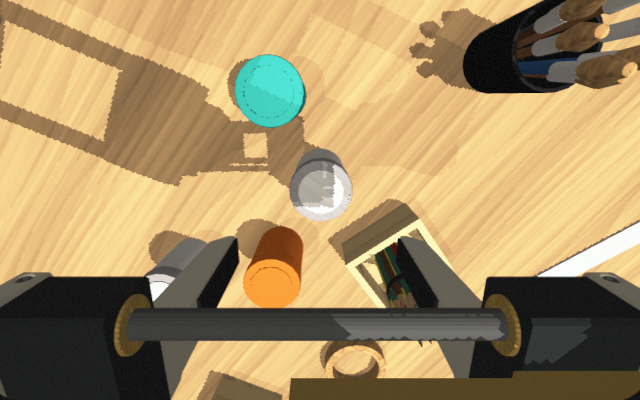

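The wrist view shows the left tin's lid at about (322,190), where projection puts it (320,192). The turquoise tin at (270,90) and the orange one at (275,265) are both off the jaw line. Descending to grasp.

Call:
{"name": "apply_moves", "arguments": {"series": [{"jaw": -1, "linear": [0.05, 0.002, -0.0025], "roll": 0}, {"jaw": -1, "linear": [0.12, 0.002, -0.0025], "roll": 0}, {"jaw": -1, "linear": [0.19, 0.002, -0.0025], "roll": 0}, {"jaw": -1, "linear": [0.25, 0.002, -0.0025], "roll": 0}, {"jaw": -1, "linear": [0.29, 0.002, -0.0025], "roll": 0}, {"jaw": -1, "linear": [0.31, 0.002, -0.0025], "roll": 0}, {"jaw": -1, "linear": [0.31, 0.002, -0.0025], "roll": 0}, {"jaw": -1, "linear": [0.31, 0.002, -0.0025], "roll": 0}, {"jaw": 1, "linear": [0.31, 0.002, -0.0025], "roll": 0}, {"jaw": 1, "linear": [0.31, 0.002, -0.0025], "roll": 0}, {"jaw": 1, "linear": [0.31, 0.002, -0.0025], "roll": 0}, {"jaw": 1, "linear": [0.31, 0.002, -0.0025], "roll": 0}, {"jaw": 1, "linear": [0.31, 0.002, -0.0025], "roll": 0}, {"jaw": 1, "linear": [0.31, 0.002, -0.0025], "roll": 0}, {"jaw": 1, "linear": [0.31, 0.002, -0.0025], "roll": 0}, {"jaw": 1, "linear": [0.31, 0.002, -0.0025], "roll": 0}], "force": 35}}

```text
t: 6.0
tool_pos: [0.488, 0.1885, 0.0335]
orientation: [0.701, 1.455, -0.697]
force: [2.9, 1.7, 2.7]
opening: 0.0613
```

Call:
{"name": "apply_moves", "arguments": {"series": [{"jaw": 1, "linear": [0, 0, 0], "roll": 0}, {"jaw": 1, "linear": [0, 0, 0], "roll": 0}, {"jaw": 1, "linear": [-0.02, 0, 0], "roll": 0}, {"jaw": 1, "linear": [-0.045, 0, 0], "roll": 0}, {"jaw": 1, "linear": [-0.07, 0, 0], "roll": 0}, {"jaw": 1, "linear": [-0.09, 0, 0], "roll": 0}, {"jaw": 1, "linear": [-0.1, 0, 0], "roll": 0}, {"jaw": 1, "linear": [-0.1, 0, 0], "roll": 0}, {"jaw": 1, "linear": [-0.1, 0, 0], "roll": 0}, {"jaw": 1, "linear": [-0.1, 0, 0], "roll": 0}, {"jaw": 1, "linear": [-0.1, 0, 0], "roll": 0}, {"jaw": 1, "linear": [-0.1, 0, 0], "roll": 0}, {"jaw": 1, "linear": [-0.1, 0, 0], "roll": 0}]}}

```text
t: 7.62
tool_pos: [0.4879, 0.1884, 0.0934]
orientation: [0.701, 1.455, -0.697]
force: [0.6, -1.0, -2.7]
opening: 0.0614
```

```bash
python3 - <<'E'
from h import *
f=[]
for i in range(5):
    c=read_camera("scene");f.append(read_state()["force"])
s=read_state();print(np.mean(f,0),s["tool_pos"],s["opening"],s["joint_torque"].round(2))
cv2.imwrite("pics/s2.png",c["pixels"][90:230,260:480].repeat(3,0).repeat(3,1))
E
```

```text
[ 0.26000304 -0.3869628  -2.64481462] [0.48793871 0.18845253 0.09347572] 0.06104941017270131 [ 0.000e+00 -4.832e+01 -4.736e+01  7.000e-02  3.000e-02  0.000e+00]
```

View pics/s2.png

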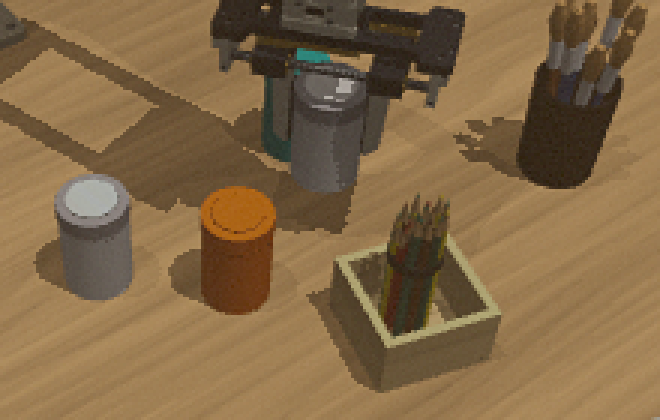

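The tin is up off the table, clear and upright, and weighs about 2.65 N (0.27 kg), so it's light. Setting it back.

Call:
{"name": "apply_moves", "arguments": {"series": [{"jaw": 1, "linear": [0.03, 0, 0], "roll": 0}, {"jaw": 1, "linear": [0.06, 0, 0], "roll": 0}, {"jaw": 1, "linear": [0.08, 0, 0], "roll": 0}, {"jaw": 1, "linear": [0.09, 0, 0], "roll": 0}, {"jaw": 1, "linear": [0.095, 0, 0], "roll": 0}, {"jaw": 1, "linear": [0.099, 0, 0], "roll": 0}, {"jaw": 1, "linear": [0.1, 0, 0], "roll": 0}, {"jaw": 1, "linear": [0.1, 0, 0], "roll": 0}, {"jaw": 1, "linear": [0.1, 0, 0], "roll": 0}, {"jaw": -1, "linear": [0.1, 0, 0], "roll": 0}, {"jaw": -1, "linear": [0.1, 0, 0], "roll": 0}, {"jaw": -1, "linear": [0.1, 0, 0], "roll": 0}, {"jaw": -1, "linear": [0.1, 0, 0], "roll": 0}, {"jaw": -1, "linear": [0.1, 0, 0], "roll": 0}, {"jaw": -1, "linear": [0.1, 0, 0], "roll": 0}, {"jaw": -1, "linear": [0.1, 0, 0], "roll": 0}]}}

```text
t: 9.88
tool_pos: [0.488, 0.1885, 0.0335]
orientation: [0.701, 1.455, -0.697]
force: [0.3, 0.8, -0.0]
opening: 0.0931
```

Call:
{"name": "apply_moves", "arguments": {"series": [{"jaw": -1, "linear": [-0.02, 0, 0], "roll": 0}, {"jaw": -1, "linear": [-0.06, 0, 0], "roll": 0}, {"jaw": -1, "linear": [-0.12, 0, 0], "roll": 0}, {"jaw": -1, "linear": [-0.2, 0, 0], "roll": 0}, {"jaw": -1, "linear": [-0.28, 0, 0], "roll": 0}, {"jaw": -1, "linear": [-0.3, 0, 0], "roll": 0}, {"jaw": -1, "linear": [-0.3, 0, 0], "roll": 0}, {"jaw": -1, "linear": [-0.3, 0, 0], "roll": 0}]}}

```text
t: 10.88
tool_pos: [0.4868, 0.1879, 0.2116]
orientation: [0.699, 1.457, -0.699]
force: [-0.2, 1.0, -1.3]
opening: 0.093
```

```bash
python3 - <<'E'
from m import *
s=read_state();print(s["tool_pos"],s["opening"],s["force"])
for p in([.4292,-.0118],[.4349,-.2106]): print(goto(s,p+[s["tool_pos"][2]]))
E
```

```text
[0.48680664 0.18794135 0.21161575] 0.09303955557358863 [-0.2073366   0.96386689 -1.2876609 ]
[-2.000e-04 -2.830e-01  1.999e-01]
[-4.000e-04 -4.827e-01  4.645e-01]
```

Call:
{"name": "apply_moves", "arguments": {"series": [{"jaw": -1, "linear": [0, -0.09, 0.07], "roll": 0.33}, {"jaw": -1, "linear": [0, -0.18, 0.13], "roll": 0.66}, {"jaw": -1, "linear": [0, -0.283, 0.2], "roll": 1}, {"jaw": -1, "linear": [0, -0.283, 0.2], "roll": 1}, {"jaw": -1, "linear": [0, -0.283, 0.2], "roll": 1}, {"jaw": -1, "linear": [0, -0.283, 0.2], "roll": 1}, {"jaw": -1, "linear": [0, -0.283, 0.2], "roll": 1}]}}

```text
t: 11.75
tool_pos: [0.4292, -0.0109, 0.211]
orientation: [1.096, 1.28, -1.097]
force: [-0.0, 0.9, 0.2]
opening: 0.0928
```

Call:
{"name": "apply_moves", "arguments": {"series": [{"jaw": -1, "linear": [0, 0, 0], "roll": 0.95}, {"jaw": -1, "linear": [0, 0, 0], "roll": 0.95}, {"jaw": -1, "linear": [0, 0, 0], "roll": 0.95}, {"jaw": -1, "linear": [0, 0, 0], "roll": 0.95}, {"jaw": -1, "linear": [0, 0, 0], "roll": 0.95}]}}

```text
t: 12.38
tool_pos: [0.4293, -0.0104, 0.2109]
orientation: [1.455, 1.031, -1.457]
force: [-0.5, 0.1, 0.2]
opening: 0.0929
```

```bash
python3 - <<'E'
from m import *
s,c=wrist();p=c["pixels"];h=cv2.cvtColor(p,cv2.COLOR_BGR2HSV)
K=np.array(c["intrinsics"]);T=[.4292,-.0118,.096]
print(s["tool_pos"],goto(s,[.4292,-.0118,.033]),cv2.Rodrigues(s["orientation"])[0][:,1],cv2.projectPoints(np.array([T]),c["rvec"],c["tvec"],K,None)[0].ravel())
cv2.imwrite("pics/w2.png",p)
E
```

```text
[ 0.42926782 -0.01039454  0.21086059] [0.2964 0.0015 0.0024] [ 0.94255483 -0.3340386  -0.0029342 ] [319.34233033 195.82514088]
```

View pics/w2.png

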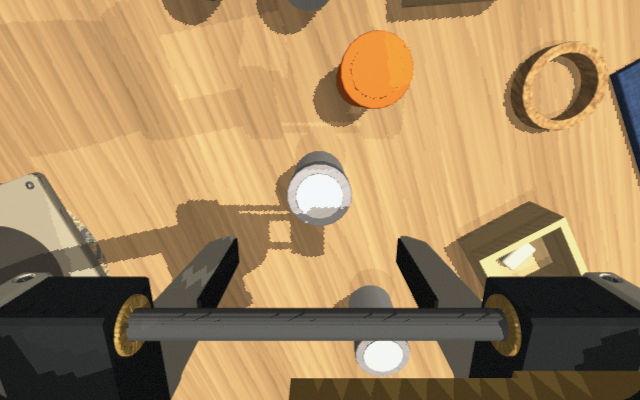

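The middle tin's lid is at about (320,194), matching the projected (319,196), and the orange tin at (375,70) is clear of the jaws. Descend, grasp and lift.

Call:
{"name": "apply_moves", "arguments": {"series": [{"jaw": -1, "linear": [0.05, 0.0015, 0.002], "roll": 0}, {"jaw": -1, "linear": [0.12, 0.0015, 0.002], "roll": 0}, {"jaw": -1, "linear": [0.19, 0.0015, 0.002], "roll": 0}, {"jaw": -1, "linear": [0.25, 0.0015, 0.002], "roll": 0}, {"jaw": -1, "linear": [0.28, 0.0015, 0.002], "roll": 0}, {"jaw": -1, "linear": [0.295, 0.0015, 0.002], "roll": 0}, {"jaw": -1, "linear": [0.295, 0.0015, 0.002], "roll": 0}, {"jaw": -1, "linear": [0.295, 0.0015, 0.002], "roll": 0}, {"jaw": 1, "linear": [0.295, 0.0015, 0.002], "roll": 0}, {"jaw": 1, "linear": [0.295, 0.0015, 0.002], "roll": 0}, {"jaw": 1, "linear": [0.295, 0.0015, 0.002], "roll": 0}, {"jaw": 1, "linear": [0.295, 0.0015, 0.002], "roll": 0}, {"jaw": 1, "linear": [0.295, 0.0015, 0.002], "roll": 0}, {"jaw": 1, "linear": [0.295, 0.0015, 0.002], "roll": 0}, {"jaw": 1, "linear": [0.295, 0.0015, 0.002], "roll": 0}, {"jaw": 1, "linear": [0.295, 0.0015, 0.002], "roll": 0}, {"jaw": 1, "linear": [0.295, 0.0015, 0.002], "roll": 0}]}}

```text
t: 14.55
tool_pos: [0.4295, -0.0118, 0.0341]
orientation: [1.456, 1.03, -1.457]
force: [1.0, -0.3, 2.1]
opening: 0.061
```

Call:
{"name": "apply_moves", "arguments": {"series": [{"jaw": 1, "linear": [0, 0, 0], "roll": 0}, {"jaw": 1, "linear": [-0.02, 0, 0], "roll": 0}, {"jaw": 1, "linear": [-0.045, 0, 0], "roll": 0}, {"jaw": 1, "linear": [-0.07, 0, 0], "roll": 0}, {"jaw": 1, "linear": [-0.09, 0, 0], "roll": 0}, {"jaw": 1, "linear": [-0.1, 0, 0], "roll": 0}, {"jaw": 1, "linear": [-0.1, 0, 0], "roll": 0}, {"jaw": 1, "linear": [-0.1, 0, 0], "roll": 0}, {"jaw": 1, "linear": [-0.1, 0, 0], "roll": 0}, {"jaw": 1, "linear": [-0.1, 0, 0], "roll": 0}, {"jaw": 1, "linear": [-0.1, 0, 0], "roll": 0}, {"jaw": 1, "linear": [-0.1, 0, 0], "roll": 0}]}}

```text
t: 16.05
tool_pos: [0.4296, -0.0118, 0.094]
orientation: [1.456, 1.03, -1.458]
force: [0.2, -0.5, -3.2]
opening: 0.0614
```

```bash
python3 - <<'E'
from h import *
f=[]
for i in range(5):
    c=read_camera("scene");f.append(read_state()["force"])
s=read_state();print(np.mean(f,0),s["tool_pos"],s["opening"])
E
```

```text
[ 0.2185536   0.13654523 -2.93330861] [ 0.42962989 -0.01184266  0.09409538] 0.061742709284601
```

It weighs 2.9 N (0.30 kg), so it's light too. Setting it back and going to the right tin.

Call:
{"name": "apply_moves", "arguments": {"series": [{"jaw": 1, "linear": [0.03, 0, 0], "roll": 0}, {"jaw": 1, "linear": [0.06, 0, 0], "roll": 0}, {"jaw": 1, "linear": [0.08, 0, 0], "roll": 0}, {"jaw": 1, "linear": [0.09, 0, 0], "roll": 0}, {"jaw": 1, "linear": [0.095, 0, 0], "roll": 0}, {"jaw": 1, "linear": [0.099, 0, 0], "roll": 0}, {"jaw": 1, "linear": [0.1, 0, 0], "roll": 0}, {"jaw": 1, "linear": [0.1, 0, 0], "roll": 0}, {"jaw": 1, "linear": [0.1, 0, 0], "roll": 0}, {"jaw": -1, "linear": [0.1, 0, 0], "roll": 0}, {"jaw": -1, "linear": [0.1, 0, 0], "roll": 0}, {"jaw": -1, "linear": [0.1, 0, 0], "roll": 0}, {"jaw": -1, "linear": [0.1, 0, 0], "roll": 0}, {"jaw": -1, "linear": [0.1, 0, 0], "roll": 0}, {"jaw": -1, "linear": [0.1, 0, 0], "roll": 0}, {"jaw": -1, "linear": [0.1, 0, 0], "roll": 0}]}}

```text
t: 18.3
tool_pos: [0.4295, -0.0117, 0.0341]
orientation: [1.456, 1.03, -1.457]
force: [-0.7, 0.3, 0.3]
opening: 0.0928
```

Call:
{"name": "apply_moves", "arguments": {"series": [{"jaw": -1, "linear": [-0.02, 0, 0], "roll": 0}, {"jaw": -1, "linear": [-0.06, 0, 0], "roll": 0}, {"jaw": -1, "linear": [-0.12, 0, 0], "roll": 0}, {"jaw": -1, "linear": [-0.2, 0, 0], "roll": 0}, {"jaw": -1, "linear": [-0.28, 0, 0], "roll": 0}, {"jaw": -1, "linear": [-0.3, 0, 0], "roll": 0}, {"jaw": -1, "linear": [-0.3, 0, 0], "roll": 0}, {"jaw": -1, "linear": [-0.3, 0, 0], "roll": 0}]}}

```text
t: 19.3
tool_pos: [0.4289, -0.0119, 0.2124]
orientation: [1.454, 1.032, -1.46]
force: [0.2, 0.3, -0.7]
opening: 0.0932
```

```bash
python3 - <<'E'
from m import *
s=read_state();print(s["tool_pos"],s["opening"],goto(s,[.4349,-.2106,s["tool_pos"][2]]))
E
```

```text
[ 0.42894572 -0.01185082  0.21241893] 0.09317114557960175 [-0.0006  0.1202  0.3088]
```

Call:
{"name": "apply_moves", "arguments": {"series": [{"jaw": -1, "linear": [0, 0.03, 0.08], "roll": 0}, {"jaw": -1, "linear": [0, 0.07, 0.17], "roll": 0}, {"jaw": -1, "linear": [0, 0.1, 0.26], "roll": 0}, {"jaw": -1, "linear": [0, 0.12, 0.309], "roll": 0}, {"jaw": -1, "linear": [0, 0.12, 0.309], "roll": 0}, {"jaw": -1, "linear": [0, 0.12, 0.309], "roll": 0}, {"jaw": -1, "linear": [0, 0.12, 0.309], "roll": 0}]}}

```text
t: 20.18
tool_pos: [0.4346, -0.2094, 0.2115]
orientation: [1.454, 1.034, -1.459]
force: [0.1, -0.2, -0.3]
opening: 0.0929
```

```bash
python3 - <<'E'
from m import *
s,c=wrist();p=c["pixels"]
print(s["tool_pos"],goto(s,[.4349,-.2106,.033]),cv2.projectPoints(np.array([[.4349,-.2106,.096]]),c["rvec"],c["tvec"],np.array(c["intrinsics"]),None)[0].ravel())
cv2.imwrite("pics/w3.png",p)
E
```

```text
[ 0.43461864 -0.20940719  0.21152497] [0.2975 0.0029 0.0018] [319.97432087 195.31307691]
```

View pics/w3.png

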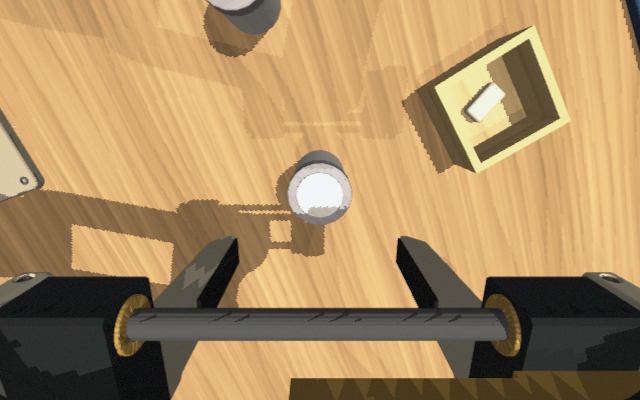

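The right tin's lid is at (320,194), as projected. The eraser box's rim corners are (533,27), (569,121), (477,171) and (433,87), which I'll use to cross-check the box centre. Grasp and lift.

Call:
{"name": "apply_moves", "arguments": {"series": [{"jaw": -1, "linear": [0.05, 0.0025, 0.002], "roll": 0}, {"jaw": -1, "linear": [0.12, 0.0025, 0.002], "roll": 0}, {"jaw": -1, "linear": [0.19, 0.0025, 0.002], "roll": 0}, {"jaw": -1, "linear": [0.25, 0.0025, 0.002], "roll": 0}, {"jaw": -1, "linear": [0.28, 0.0025, 0.002], "roll": 0}, {"jaw": -1, "linear": [0.296, 0.0025, 0.002], "roll": 0}, {"jaw": -1, "linear": [0.296, 0.0025, 0.002], "roll": 0}, {"jaw": -1, "linear": [0.296, 0.0025, 0.002], "roll": 0}, {"jaw": 1, "linear": [0.296, 0.0025, 0.002], "roll": 0}, {"jaw": 1, "linear": [0.296, 0.0025, 0.002], "roll": 0}, {"jaw": 1, "linear": [0.296, 0.0025, 0.002], "roll": 0}, {"jaw": 1, "linear": [0.296, 0.0025, 0.002], "roll": 0}, {"jaw": 1, "linear": [0.296, 0.0025, 0.002], "roll": 0}, {"jaw": 1, "linear": [0.296, 0.0025, 0.002], "roll": 0}, {"jaw": 1, "linear": [0.296, 0.0025, 0.002], "roll": 0}, {"jaw": 1, "linear": [0.296, 0.0025, 0.002], "roll": 0}, {"jaw": 1, "linear": [0.296, 0.0025, 0.002], "roll": 0}], "force": 45}}

```text
t: 22.35
tool_pos: [0.435, -0.2109, 0.0343]
orientation: [1.453, 1.033, -1.458]
force: [0.4, -0.6, 2.0]
opening: 0.0611
```

Call:
{"name": "apply_moves", "arguments": {"series": [{"jaw": 1, "linear": [0, 0, 0], "roll": 0}, {"jaw": 1, "linear": [-0.02, 0, 0], "roll": 0}, {"jaw": 1, "linear": [-0.045, 0, 0], "roll": 0}, {"jaw": 1, "linear": [-0.07, 0, 0], "roll": 0}, {"jaw": 1, "linear": [-0.09, 0, 0], "roll": 0}, {"jaw": 1, "linear": [-0.1, 0, 0], "roll": 0}, {"jaw": 1, "linear": [-0.1, 0, 0], "roll": 0}, {"jaw": 1, "linear": [-0.1, 0, 0], "roll": 0}, {"jaw": 1, "linear": [-0.1, 0, 0], "roll": 0}, {"jaw": 1, "linear": [-0.1, 0, 0], "roll": 0}, {"jaw": 1, "linear": [-0.1, 0, 0], "roll": 0}, {"jaw": 1, "linear": [-0.1, 0, 0], "roll": 0}]}}

```text
t: 23.85
tool_pos: [0.4353, -0.211, 0.0942]
orientation: [1.453, 1.033, -1.458]
force: [0.8, -0.2, -6.7]
opening: 0.0614
```

```bash
python3 - <<'E'
from m import *
f=[]
for i in range(5):
    c=read_camera("scene");f.append(read_state()["force"])
s=read_state();print(np.mean(f,0),s["tool_pos"],s["opening"])
# box centre from previous wrist view: rebuild that pose
s0=dict(tool_pos=np.array([.43461864,-.20940719,.21152497]),orientation=np.array([1.454,1.034,-1.459]))
w=read_camera("wrist");T=np.eye(4);T[:3,:3]=cv2.Rodrigues(s0["orientation"])[0];T[:3,3]=s0["tool_pos"]
W=np.linalg.inv(T@np.array(w["tool_from_camera"]));w["rvec"]=cv2.Rodrigues(W[:3,:3])[0];w["tvec"]=W[:3,3]
q=np.array([ray(w,k,.06) for k in[(533,27),(569,121),(477,171),(433,87)]]);print(q.round(3),q.mean(0))
print([np.linalg.norm(q[i]-q[i-1]).round(3) for i in range(4)])
t=read_camera("top")
cr=[(528,72),(650,50),(675,160),(560,187)]
q=np.array([ray(t,(220+x/3.5,130+y/3.5),.06) for x,y in cr]);print(q.round(3),q.mean(0),[np.linalg.norm(q[i]-q[i-1]).round(3) for i in range(4)])
E
```

```text
[ 0.09328427  0.4175277  -6.09516343] [ 0.43533635 -0.210976    0.09430753] 0.06116883376334062
[[ 0.667 -0.134  0.06 ]
 [ 0.689 -0.23   0.06 ]
 [ 0.594 -0.25   0.06 ]
 [ 0.57  -0.154  0.06 ]] [ 0.62968922 -0.19206152  0.06      ]
[np.float64(0.099), np.float64(0.098), np.float64(0.097), np.float64(0.098)]
[[ 0.667 -0.132  0.06 ]
 [ 0.688 -0.234  0.06 ]
 [ 0.593 -0.252  0.06 ]
 [ 0.569 -0.157  0.06 ]] [ 0.62923746 -0.19365242  0.06      ] [np.float64(0.101), np.float64(0.104), np.float64(0.096), np.float64(0.098)]
```

It weighs 6.1 N (0.62 kg), so this is the full one. The box centre agrees in both views at about (0.630,-0.192), with sides of about 0.098. I'll set it back, release it, then take it up again.

Call:
{"name": "apply_moves", "arguments": {"series": [{"jaw": 1, "linear": [0.03, 0, 0], "roll": 0}, {"jaw": 1, "linear": [0.06, 0, 0], "roll": 0}, {"jaw": 1, "linear": [0.08, 0, 0], "roll": 0}, {"jaw": 1, "linear": [0.09, 0, 0], "roll": 0}, {"jaw": 1, "linear": [0.095, 0, 0], "roll": 0}, {"jaw": 1, "linear": [0.099, 0, 0], "roll": 0}, {"jaw": 1, "linear": [0.1, 0, 0], "roll": 0}, {"jaw": 1, "linear": [0.1, 0, 0], "roll": 0}, {"jaw": 1, "linear": [0.1, 0, 0], "roll": 0}, {"jaw": -1, "linear": [0.1, 0, 0], "roll": 0}, {"jaw": -1, "linear": [0.1, 0, 0], "roll": 0}, {"jaw": -1, "linear": [0.1, 0, 0], "roll": 0}, {"jaw": -1, "linear": [0.1, 0, 0], "roll": 0}, {"jaw": -1, "linear": [0.1, 0, 0], "roll": 0}, {"jaw": -1, "linear": [0.1, 0, 0], "roll": 0}, {"jaw": -1, "linear": [0.1, 0, 0], "roll": 0}, {"jaw": -1, "linear": [0.1, 0, 0], "roll": 0}, {"jaw": -1, "linear": [0.1, 0, 0], "roll": 0}]}}

```text
t: 26.45
tool_pos: [0.435, -0.2109, 0.0343]
orientation: [1.453, 1.033, -1.458]
force: [-0.7, -0.5, -0.1]
opening: 0.0933
```

Call:
{"name": "apply_moves", "arguments": {"series": [{"jaw": 1, "linear": [0, 0, 0], "roll": 0}, {"jaw": 1, "linear": [0, 0, 0], "roll": 0}, {"jaw": 1, "linear": [0, 0, 0], "roll": 0}, {"jaw": 1, "linear": [0, 0, 0], "roll": 0}, {"jaw": 1, "linear": [0, 0, 0], "roll": 0}, {"jaw": 1, "linear": [0, 0, 0], "roll": 0}, {"jaw": 1, "linear": [0, 0, 0], "roll": 0}, {"jaw": 1, "linear": [0, 0, 0], "roll": 0}, {"jaw": 1, "linear": [0, 0, 0], "roll": 0}, {"jaw": 1, "linear": [0, 0, 0], "roll": 0}]}}

```text
t: 27.7
tool_pos: [0.4352, -0.2109, 0.0343]
orientation: [1.454, 1.033, -1.458]
force: [2.8, -0.5, -2.5]
opening: 0.0615
```

Call:
{"name": "apply_moves", "arguments": {"series": [{"jaw": 1, "linear": [-0.02, 0, 0], "roll": 0}, {"jaw": 1, "linear": [-0.05, 0, 0], "roll": 0}, {"jaw": 1, "linear": [-0.09, 0, 0], "roll": 0}, {"jaw": 1, "linear": [-0.13, 0, 0], "roll": 0}, {"jaw": 1, "linear": [-0.17, 0, 0], "roll": 0}, {"jaw": 1, "linear": [-0.21, 0, 0], "roll": 0}, {"jaw": 1, "linear": [-0.24, 0, 0], "roll": 0}, {"jaw": 1, "linear": [-0.25, 0, 0], "roll": 0}, {"jaw": 1, "linear": [-0.25, 0, 0], "roll": 0}, {"jaw": 1, "linear": [-0.25, 0, 0], "roll": 0}, {"jaw": 1, "linear": [-0.25, 0, 0], "roll": 0}]}}

```text
t: 29.08
tool_pos: [0.4353, -0.2108, 0.1832]
orientation: [1.453, 1.035, -1.459]
force: [-0.3, -0.3, -6.8]
opening: 0.0613
```

```bash
python3 - <<'E'
from m import *
s=read_state();print(s["tool_pos"],s["opening"],s["force"],goto(s,[.6295,-.192,.1835]))
E
```

```text
[ 0.43525583 -0.21084343  0.18323927] 0.06129187494597885 [-0.27130162 -0.25067471 -6.80553062] [-0.0023  0.2948 -0.1375]
```

Call:
{"name": "apply_moves", "arguments": {"series": [{"jaw": 1, "linear": [0, 0.02, -0.01], "roll": 0}, {"jaw": 1, "linear": [0, 0.06, -0.028], "roll": 0}, {"jaw": 1, "linear": [0, 0.11, -0.05], "roll": 0}, {"jaw": 1, "linear": [0, 0.16, -0.075], "roll": 0}, {"jaw": 1, "linear": [0, 0.21, -0.1], "roll": 0}, {"jaw": 1, "linear": [0, 0.25, -0.118], "roll": 0}, {"jaw": 1, "linear": [-0.001, 0.28, -0.13], "roll": 0}, {"jaw": 1, "linear": [-0.001, 0.29, -0.135], "roll": 0}, {"jaw": 1, "linear": [-0.002, 0.295, -0.1375], "roll": 0}, {"jaw": 1, "linear": [-0.002, 0.295, -0.1375], "roll": 0}, {"jaw": 1, "linear": [-0.002, 0.295, -0.1375], "roll": 0}, {"jaw": 1, "linear": [-0.002, 0.295, -0.1375], "roll": 0}, {"jaw": 1, "linear": [-0.002, 0.295, -0.1375], "roll": 0}, {"jaw": 1, "linear": [-0.002, 0.295, -0.1375], "roll": 0}]}}

```text
t: 30.82
tool_pos: [0.6296, -0.1921, 0.1834]
orientation: [1.453, 1.035, -1.459]
force: [-1.0, 0.1, -6.9]
opening: 0.0613
```

```bash
python3 - <<'E'
from m import *
c=read_camera("scene");s=read_state();print(s["tool_pos"],s["dq"].round(3),s["opening"],s["force"],cv2.Rodrigues(s["orientation"])[0][:,0])
P=np.array([[.6295,-.192,.149],[.6295,-.192,.06]])
print(cv2.projectPoints(P,c["rvec"],c["tvec"],np.array(c["intrinsics"]),None)[0].reshape(-1,2))
cv2.imwrite("pics/s3.png",cv2.resize(c["pixels"][60:340,130:530],None,fx=2,fy=2))
E
```

```text
[ 0.62958323 -0.19208825  0.1833648 ] [-0.     0.    -0.002  0.001  0.    -0.   ] 0.06118470041902066 [-0.69703305 -0.00673459 -6.28760272] [-0.00603033  0.00270421 -0.99997816]
[[264.65454344 235.10627895]
 [269.55250584 258.55550308]]
```

View pics/s3.png

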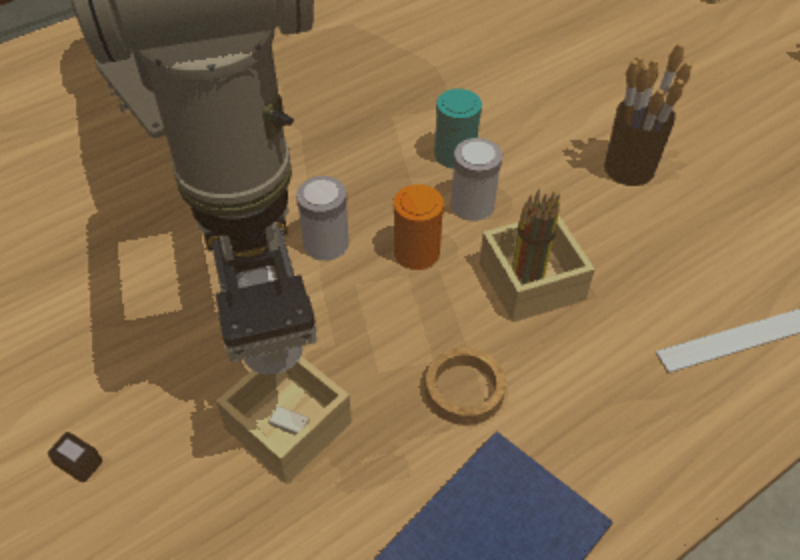

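The tin is held above the eraser box. Its underside shows near crop (270,352), against a predicted (269,350). The other tins stand upright and nothing else has moved.

```bash
python3 -c "
from plant import *
print(close_job())"
```

```text
the job is handed in; nothing more can be done
None
```

I lifted the left, middle and right tins about 6 cm each, in that order, and set each back upright before moving on. They weighed about 2.6 N, 2.9 N and 6.1 N, so the right tin (about 0.62 kg) was the full one.

I took the right tin up again and handed the job in, at about 31 s, while holding it over the right box, which has only the eraser in it.

My last checks found nothing wrong:
- **Position:** the gripper was at (0.630, -0.192), within about 1 mm of the box centre I measured. Two camera views put that centre within 2 mm of each other.
- **Height:** the tin's underside was about 89 mm above the rim. This is worked out from the gripper height, not measured directly.
- **Steadiness:** the arm was still, the tool was vertical to within about 0.4°, and the grip had not slipped.
- **Other things:** the final scene picture showed the other two tins standing. By eye, the pencils, eraser, orange and turquoise tins, and other things were undisturbed.

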